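Slide the stop pin home in the fixture plate

ROBOT

A 6-joint arm with a two-finger parallel gripper is mounted at the origin on a cart in front of the work surface, level with it; the furniture and walls round the work are solid. World frame = base frame: x ahead of the robot, y to its left, z up, the work surface at z = 0. Lengths are in mm, angles in rad, forces in N, time in s.
With the tool pointing down it reaches from about 350 to 725 mm from the base axis. Payload 4.3 kg.
Tool frame: the origin (TCP) lies on the mounting face of the last link; the fingertips stand 173 mm ahead of it and the grasp point (between the pads) lies 155 mm ahead of it; z points along the fingers, y is the line along which they close (so a half turn about z gives the same grasp; the last joint's range is limited). The gripper opens to 85 mm and grips with 20 to 120 N. Pads are 22 mm wide; open, the fingers measure 114 mm over their backs; the gripper's body (76 mm by 85 mm) begins 54 mm behind the grasp point. The pads swing forward as they close: fully open they stand 13 mm farther back than shut.
Start: joints at [-1.439, 0.377, 0.081, 1.274, 0, 1.46], TCP at [137.691, -558.291, 404.729] pointing down, gripper open.
Joint ranges: [-2.72, 2.72], [-0.84, 1.66], [-1.02, 1.22], [-1.77, 2.12], [-1.37, 1.28], [-3.14, 3.14]. Speed limits (rad/s): [2.57, 2.57, 3.14, 3.14, 3.14, 3.14].

INTERFACE

Orientations are given as a unit quaternion [w, x, y, z].
In Python, from workcell import env, viewer, status gives the robot as it stands (env), with the cameras (viewer) and the readings (status).
- The arm moves only by the tool steer_hand, called after "Request:" as name([rows], argument=value, ...), one row to a line, values as JSON. Schema: {"type":"object","properties":{"offsets":{"type":"array","items":{"type":"array","prefixItems":[{"type":"number"},{"type":"array","items":{"type":"number"},"minItems":3,"maxItems":3},{"type":"number"}],"minItems":3,"maxItems":3},"minItems":1,"maxItems":5},"grip_n":{"type":"number"},"only":{"type":"string"},"quiet":{"type":"boolean"},"lines":{"type":"string"}},"required":["offsets"],"additionalProperties":false}. offsets is a list of rows, 1 to 5 of them, each written [opening, [dx, dy, dz], turn]: the finger opening in mm, then dx, dy, dz in normalised numbers (1 is 800 mm), then a turn about the tool's z in fractions of the full range, 1 being 2 rad; each row is the pose to reach, as a shift and turn from the pose commanded when the call began, along the tool's axes at that moment; what a row does not reach only later rows make up. A row lasts 1/10 s, in which the tool goes at most 50 mm and 0.15 rad, less where a joint would pass 70% of its speed; a pose out of reach is approached as far as the arm can. The fingers move at their own pace and stop on an object; grip_n is the grip in N (left out, the last holds). Time passes only in rows, so rows that do not move let the fingers close. The tool returns the time, the measured TCP pose, the force, the opening and the grip force at its end. only (a regular expression) keeps the lines of the reply that match it, lines (a string "A,B") keeps lines A to B, and quiet returns only ok. Input that does not fit is refused with a message, and nothing moves.
- status.sense(): the state, without advancing time (a new reading comes with each control period).
- viewer.snapshot(name): name is "side" or "top" or "wrist"; returns the picture (480x640x3 uint8, red, green, blue); there is no depth.
- viewer.camera_params(name): a dict with "mtx" (3x3 intrinsics, pixels), "R" (3x3) and "t" (3): a world point X has camera coordinates R X + t; the wrist camera has in their place "mount" (4x4, takes a point from camera to tool coordinates, whose origin is the TCP and whose axes are the flange's). Camera axes: x right, y down, z forward; pixel columns grow to the right and rows downward; lengths in mm; the calibration is good to about 2 mm. A picture is of the moment at which its call begins: read the wrist's pose just before it. camera_params takes no time and is no camera call.
- env.hand_in(): hands the job in; it is judged then, once.
The state is a dict: "time_s": time; "qpos": joint angles; "qvel": joint speeds; "joint_torque": joint torques, N m; "tcp_pos": TCP position; "orientation": TCP orientation; "wrist_force": force on the tool from outside, world axes, zero at the start; "moment": the same for the moment, N m; "finger_gap": finger opening in mm; "gripper_force": force on a finger pad.
Only numpy, scipy, OpenCV 4.12 (cv2) and the standard library are available. Lean on these libraries where they do the work, as an engineer would, in place of code of your own. Each camera call takes 0.05 s, during which the arm holds its last target. There are 200 camera calls.

TASK

The fixture plate needs its stop pin: take the tall, slim pin that stands on the plate and slide it upright across the plate, without lifting it off, until it drops all the way into the plate's one blind hole. Let go of it there and leave the short, stout pin where it stands.

Things in the scene. Friction and masses are not known exactly. Their poses are not given: they have to be found in the camera images.
- tall_pin: The pin to seat: bare steel, 75 mm tall, about 0.28 kg, standing upright on one end of the plate. Round shank 24 mm in diameter, its foot chamfered to 18 mm over the lowest 4 mm; on top a round head to grip, 32 mm in diameter, from 53 to 75 mm above the foot. Origin: centre of the foot's underside; z runs up the pin.
- stout_pin: The other pin, to be left alone: bare steel, only 46 mm tall, body 46 mm in diameter (too fat for the hole), with a head 30 mm in diameter. It stands on the plate's other end. Origin: centre of its underside; z up.
- hole (a point): The blind hole in the fixture plate: centre of its round mouth, level with the plate's top face, axes as the plate's. Hole 38 mm in diameter, 24 mm deep, flat floor, unmarked, so the tall pin drops in freely with 7 mm to spare all round. It lies midway between the two ends on which the pins stand.
- fixture_plate: Aluminium plate bolted to the counter in front of the ovens, 80 (its x) by 180 (y) by 34 mm thick: its top is 34 mm above the counter. Origin: centre of its underside; x points away from the robot (within 0.12 rad), z up. Hole at its middle; pins start near x 0, y +58 and -58 mm. A low bolted lug at each end; a loose wire spool 40 mm wide, 36 mm high stands beyond the -y end.

How it is judged (in metres and radians):
At the end, for the whole second after the job is handed in: The tall pin stands in the blind hole with its foot on the hole's floor (at least 19 mm below the plate's top face, within 12 mm of the hole's centre, within 10 degrees of upright), let go and at rest, and the stout pin is within 25 mm of where it stood (z of tall_pin in the frame of hole below -0.019 m and horizontal distance between tall_pin and hole below 0.012 m and angle between tall_pin's own z axis and vertical below 0.17 rad and linear speed of tall_pin below 0.02 m/s and distance of stout_pin from where it was at the start of the episode below 0.025 m); the robot touches nothing.
It fails at once if the tall pin is lifted more than 15 mm off the plate (z of tall_pin in the frame of hole above 0.015 m).
It fails at once if the tall pin is tipped over (more than 35 degrees) (angle between tall_pin's own z axis and vertical above 0.61 rad).
It fails at once if the stout pin is moved by more than 25 mm (distance of stout_pin from where it was at the start of the episode above 0.025 m).
It also fails if it takes over 32 s, if anything falls off the work surface, if the arm or the gripper's body presses on something with over 40 N, if the wrist force passes 120 N, or if a joint passes its speed limit or range.

## Working session

There is one attempt and no reset: what is moved stays moved. The work goes in short steps, Python scripts to look and compute and a tool call to move; the robot and the scene stay as the last step left them, time stands still between calls to the robot, and variables do not carry over. Pictures are saved under pics/ and viewed, at most 10 in all, crops included, and the job is handed in when it is done.

```bash
ls; mkdir -p pics; python3 - <<'E'
from workcell import env, viewer, status
import cv2,numpy as np
s=status.sense();print(s['tcp_pos'],s['orientation'],s['time_s'],s['finger_gap'])
for n in ['side','top']:
    im=viewer.snapshot(n);cv2.imwrite(f'pics/{n}0.png',im[:,:,::-1])
    p=viewer.camera_params(n);print(n,p)
print(viewer.camera_params('wrist'))
E
```

```text
pics
workcell.py
[ 137.66778673 -557.96348907  403.75343085] [-1.02425641e-03  9.92698467e-01  1.20618011e-01 -1.81723002e-05] 0.0 85.50080416885929
side {'mtx': array([[480.66202087,   0.        , 315.28162761],
       [  0.        , 480.66202087, 231.13898686],
       [  0.        ,   0.        ,   1.        ]]), 'R': array([[-0.96330541, -0.26805051, -0.01384211],
       [-0.10823411,  0.4351238 , -0.89384152],
       [ 0.2456177 , -0.85954419, -0.44816932]]), 't': array([450.85030343, 119.67983344, 737.07997992])}
top {'mtx': array([[480.11026086,   0.        , 318.56916774],
       [  0.        , 480.11026086, 239.62865883],
       [  0.        ,   0.        ,   1.        ]]), 'R': array([[-0.05752123, -0.99832487, -0.00622607],
       [-0.97542814,  0.05752832, -0.2126745 ],
       [ 0.21267642, -0.00616022, -0.97710327]]), 't': array([ -7.02512261, 479.9050575 , 804.52640439])}
{'mtx': array([[361.0060227 ,   0.        , 319.02005482],
       [  0.        , 361.0060227 , 233.29230349],
       [  0.        ,   0.        ,   1.        ]]), 'mount': array([[-4.39448663e-04, -9.62078292e-01, -2.72773104e-01,
         6.89274344e+01],
       [ 9.99999900e-01, -3.98908551e-04, -2.04079365e-04,
         3.25986094e-01],
       [ 8.75288031e-05, -2.72773166e-01,  9.62078371e-01,
         3.04580310e+01],
       [ 0.00000000e+00,  0.00000000e+00,  0.00000000e+00,
         1.00000000e+00]])}
```

View pics/side0.png

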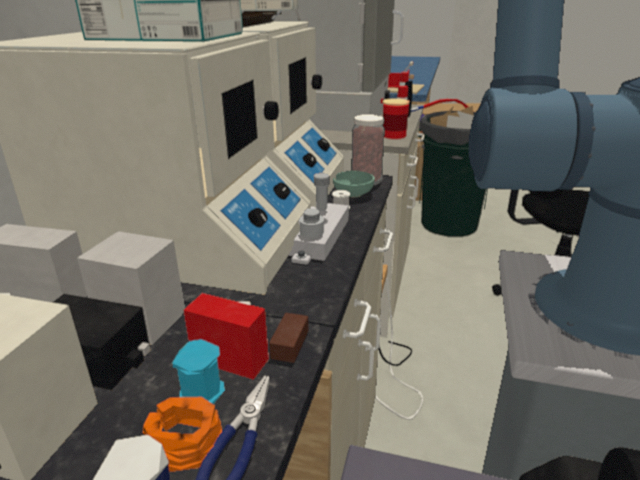

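View pics/top0.png

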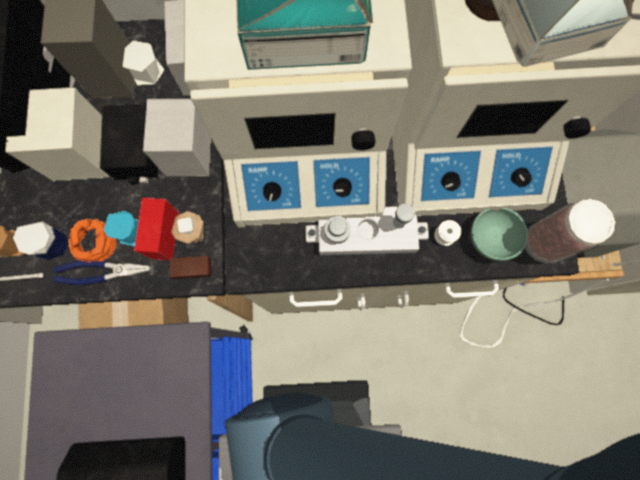

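The top view shows the stout pin at about (336,228), the hole at (369,229) and the tall pin's head at (405,213). In the side view the tall pin is at (322,190) and the stout pin at (312,222). I'll enlarge both.

```bash
python3 - <<'E'
import cv2,numpy as np
a=cv2.imread('pics/top0.png')[190:270,300:470];b=cv2.imread('pics/side0.png')[160:270,280:400]
a=cv2.resize(a,None,fx=4.5,fy=4.5,interpolation=cv2.INTER_CUBIC)
cv2.imwrite('pics/ca.png',a)
cv2.imwrite('pics/cb.png',cv2.resize(b,None,fx=5,fy=5,interpolation=cv2.INTER_CUBIC))
E
```

```text
(no output)
```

View pics/ca.png

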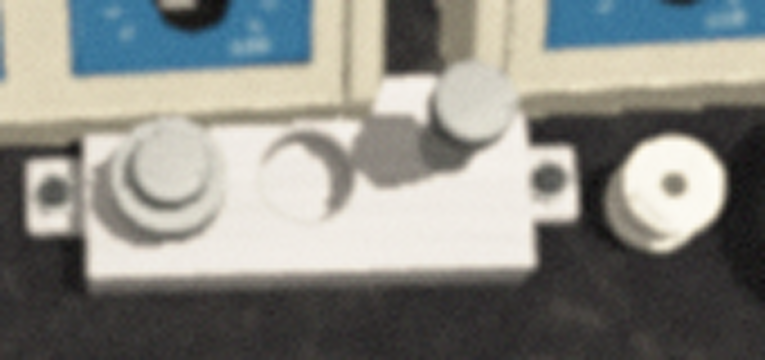

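View pics/cb.png

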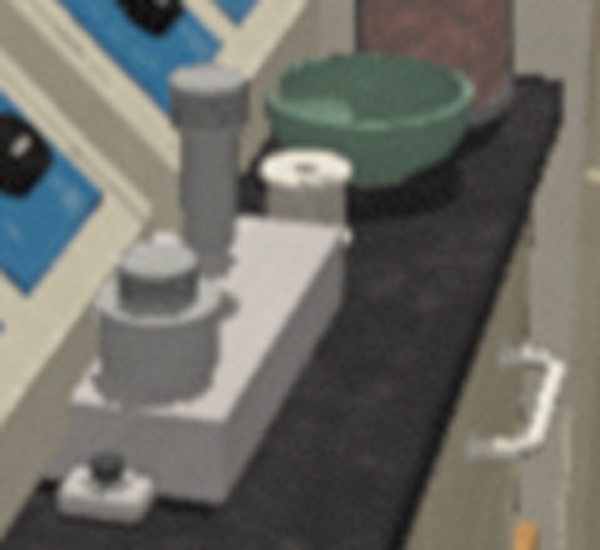

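```bash
cat > h.py <<'E'
import numpy as np,cv2
from workcell import env, viewer, status
C={n:viewer.camera_params(n) for n in ['side','top']}
def P(n): return C[n]['mtx']@np.c_[C[n]['R'],C[n]['t']]
A=lambda u,v:np.array([300+u/4.5,190+v/4.5]); B=lambda u,v:np.array([280+u/5,160+v/5])
def tri(a,b):
    X=cv2.triangulatePoints(P('top'),P('side'),a.reshape(2,1),b.reshape(2,1))[:,0];X=X[:3]/X[3]
    r=[np.linalg.norm((lambda q:q[:2]/q[2])(P(n)@np.r_[X,1])-p) for n,p in(('top',a),('side',b))]
    return X.round(1),np.round(r,1)
def onz(n,p,z):
    M=P(n);H=np.c_[M[:,:2],M[:,2]*z+M[:,3]];q=np.linalg.solve(H,np.r_[p,1]);return (q[:2]/q[2]).round(1)
E
python3 - <<'E'
from h import *
print('tall',tri(A(476,100),B(210,80)))
print('stout',tri(A(172,165),B(158,257)))
print('FR',tri(A(537,268),B(345,235)));print('FL',tri(A(87,275),B(228,418)))
print('spool',tri(A(674,184),B(308,168)))
print('hole z34',onz('top',A(306,177),34))
for q in [(87,275),(537,268),(85,132),(527,113)]: print(onz('top',A(*q),34))
print('tall 109',onz('top',A(476,100),109), 'side',onz('side',B(210,80),109))
# oven panels: knob of left panel (top 364,139?) side knob; panel bottom edge near gap
print('panel low corner',onz('top',np.array([400,213.]),30))
T=np.array
print('knobR of left', tri(T([342,187.]),T([258,218.])), tri(T([272,191.]),T([282,190.])),tri(T([452,184.]),T([310,160.])),tri(T([342,187.]),T([282,190.])),tri(T([272,191.]),T([258,218.])))
E
```

```text
tall (array([ 504.2, -183.8,  108.1]), array([0.4, 0.3]))
stout (array([493.3, -70. ,  80.6]), array([0., 0.]))
FR (array([ 453.8, -216.8,   30.8]), array([0.1, 0.1]))
FL (array([459.4, -35.4,  36.3]), array([0.7, 0.7]))
spool (array([ 483.5, -274.5,   35.9]), array([0.4, 0.3]))
hole z34 [ 496.4 -126.4]
[461.2 -35.2]
[ 453.4 -216.1]
[520.6 -37.8]
[ 517.9 -218.6]
tall 109 [ 504.6 -183.5] side [ 502.8 -181.1]
panel low corner [ 524.8 -188.3]
knobR of left (array([590.7, -80.4,  47.5]), array([8. , 7.2])) (array([524.6,  31.9, 163.5]), array([7.8, 8.1])) (array([ 550.6, -265.7,  111.4]), array([1.1, 0.8])) (array([553.1, -79.5, 113.7]), array([0.4, 0.3])) (array([554. ,  39.2, 110.3]), array([0.5, 0.5]))
```

Go. First call.

Units first: shifts go in shares of 800 mm and turns go in shares of 2 rad. So 200 mm is 0.25, 160 mm is 0.2, -0.75 rad is -0.375.

```bash
cat > go.py <<'E'
import sys
from h import *
from scipy.spatial.transform import Rotation as Ro
x,y,z=map(float,sys.argv[1:4]); yaw=float(sys.argv[4]) if len(sys.argv)>4 else np.pi-.042
s=status.sense();R=Ro.from_quat(np.array(s['orientation'])[[1,2,3,0]]).as_matrix()
c=np.arctan2(R[1,0],R[0,0]);print('t',s['time_s'],'tool delta',(R.T@(np.array([x,y,z])-s['tcp_pos'])).round(1),'turn',round(-((yaw-c+np.pi)%(2*np.pi)-np.pi),3),s['tcp_pos'].round(1),'q',np.round(s['qpos'],2),'F',np.round(s['wrist_force'],1),'tilt',R[2].round(3))
E
```

Request:
steer_hand([
  [60,[0.05,-0.0313,0],-0.075],
  [60,[0.1,-0.0625,0],-0.15],
  [60,[0.15,-0.0938,0],-0.225],
  [60,[0.2,-0.125,0],-0.3],
  [60,[0.25,-0.1563,0],-0.375],
], grip_n=30)

```text
time_s: 0.6
tcp_pos: [302.8, -387.4, 404.3]
orientation: [-0.0, 0.878, 0.478, 0.0]
wrist_force: [1.1, -0.3, -1.0]
finger_gap: 60.1
gripper_force: 0.0
```

```bash
python3 go.py 504 -183.5 330
```

```text
t 0.6 tool delta [280.4  58.5  74.4] turn -2.102 [ 302.8 -387.4  404.3] q [-1.04  0.21 -0.15  1.21  0.    1.11] F [ 1.1 -0.3 -1. ] tilt [ 0.    -0.001 -1.   ]
```

To row units: 200 mm is 0.25, 160 mm is 0.2, -0.75 rad is -0.375.

Request:
steer_hand([
  [60,[0.05,0.01,0],-0.075],
  [60,[0.1,0.02,0],-0.15],
  [60,[0.15,0.03,0],-0.225],
  [60,[0.2,0.04,0],-0.3],
  [60,[0.25,0.05,0],-0.375],
])

```text
time_s: 1.1
tcp_pos: [445.7, -242.0, 404.4]
orientation: [-0.0, 0.642, 0.767, -0.0]
wrist_force: [0.1, -0.0, 0.5]
finger_gap: 59.9
gripper_force: 0.0
```

```bash
python3 go.py 504 -183.5 330
```

```text
t 1.1 tool delta [47.3 67.8 74.3] turn -1.352 [ 445.7 -242.   404.4] q [-0.62  0.24 -0.11  1.22 -0.    0.77] F [ 0.1 -0.   0.5] tilt [ 0.    -0.001 -1.   ]
```

To row units: -0.75 rad is -0.375.

Request:
steer_hand([
  [60,[0,0,0],-0.075],
  [60,[0,0,0],-0.15],
  [60,[0,0,0],-0.225],
  [60,[0,0,0],-0.3],
  [60,[0,0,0],-0.375],
])

```text
time_s: 1.6
tcp_pos: [444.7, -243.3, 404.2]
orientation: [-0.001, 0.316, 0.949, 0.0]
wrist_force: [0.4, -0.7, 0.0]
finger_gap: 60.0
gripper_force: 0.0
```

```bash
python3 go.py 504 -183.5 330
```

```text
t 1.6 tool delta [-11.6  83.4  74.2] turn -0.601 [ 444.7 -243.3  404.2] q [-0.63  0.24 -0.11  1.22 -0.    0.02] F [ 0.4 -0.7  0. ] tilt [ 0.001 -0.    -1.   ]
```

To row units: 83 mm is 0.1038, 62 mm is 0.0775, -0.6 rad is -0.3.

Request:
steer_hand([
  [60,[-0.0038,0.025,0.0125],-0.075],
  [60,[-0.0075,0.0513,0.025],-0.15],
  [60,[-0.0113,0.0775,0.0375],-0.225],
  [60,[-0.015,0.1038,0.05],-0.3],
  [60,[-0.015,0.1038,0.05],-0.3],
])

```text
time_s: 2.1
tcp_pos: [505.2, -183.0, 362.7]
orientation: [-0.001, 0.023, 1.0, 0.001]
wrist_force: [-0.9, -0.7, -0.5]
finger_gap: 59.9
gripper_force: 0.0
```

```bash
python3 go.py 504 -183.5 330; python3 - <<'E'
from workcell import env, viewer, status
import cv2,numpy as np
s=status.sense();np.savez('w1.npz',p=s['tcp_pos'],q=s['orientation'])
cv2.imwrite('pics/w1.png',viewer.snapshot('wrist')[:,:,::-1])
E
```

```text
t 2.1 tool delta [ 1.1 -0.6 32.7] turn -0.004 [ 505.2 -183.   362.7] q [-0.47  0.32 -0.11  1.14  0.   -0.42] F [-0.9 -0.7 -0.5] tilt [ 0.003  0.002 -1.   ]
```

View pics/w1.png

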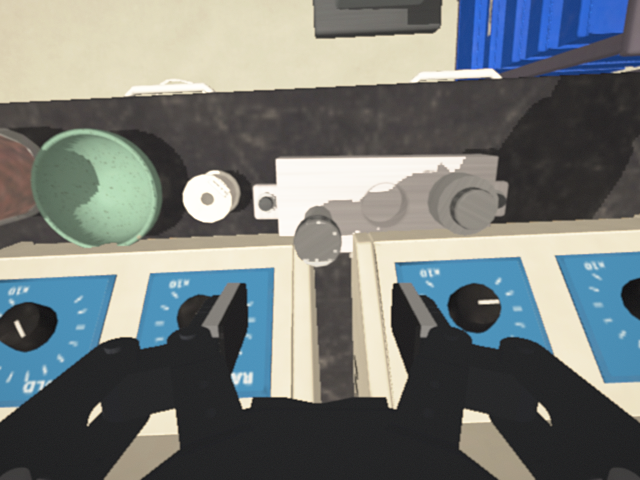

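The wrist view has the pin head centred at about (318,242), the hole at (383,203), and the stout pin's head at (473,208). I'll check this against the predictions.

```bash
cat > w.py <<'E'
from h import *
from scipy.spatial.transform import Rotation as Ro
cw=viewer.camera_params('wrist')
def frame(p,q):
    T=np.eye(4);T[:3,:3]=Ro.from_quat(np.array(q)[[1,2,3,0]]).as_matrix();T[:3,3]=p;return T@cw['mount']
def proj(f,X):
    c=np.linalg.inv(f)@np.r_[X,1];u=cw['mtx']@c[:3];return (u[:2]/u[2]).round(1)
def ray(f,u,z):
    d=f[:3,:3]@np.linalg.solve(cw['mtx'],np.r_[u,1]);o=f[:3,3];return (o+d*(z-o[2])/d[2]).round(1)
E
python3 - <<'E'
from w import *
d=np.load('w1.npz');f=frame(d['p'],d['q'])
print(proj(f,[504,-183.5,109]),proj(f,[497,-126.5,34]))
print('tall',ray(f,[318.5,243],109),'hole',ray(f,[383,203],34),'stout',ray(f,[473,208],80))
for c in [(277,157),(498,155),(279,236)]: print(ray(f,c,34))
E
```

```text
[318.  241.5] [385.5 204.5]
tall [ 505.  -183.2  109. ] hole [ 495.6 -128.6   34. ] stout [493.1 -72.4  80. ]
[ 453.7 -214.5   34. ]
[460.5 -35.6  34. ]
[ 520.3 -217.9   34. ]
```

To row units: 107 mm is 0.1338, 90 mm is 0.1125.

Request:
steer_hand([
  [60,[0.0013,0,0.0375],0],
  [60,[0.0013,0,0.075],0],
  [60,[0.0013,0,0.1125],0],
  [60,[0.0013,0,0.1338],0],
  [60,[0.0013,0,0.1338],0],
])

```text
time_s: 2.65
tcp_pos: [501.8, -184.7, 255.4]
orientation: [-0.003, 0.026, 1.0, 0.001]
wrist_force: [-0.5, -0.2, -0.4]
finger_gap: 59.8
gripper_force: 0.0
```

```bash
python3 go.py 504.5 -183.3 255
```

```text
t 2.65 tool delta [-2.7  1.5  0.4] turn -0.011 [ 501.8 -184.7  255.4] q [-0.47  0.39 -0.3   0.88 -0.   -0.42] F [-0.5 -0.2 -0.4] tilt [ 0.005  0.002 -1.   ]
```

Request:
steer_hand([
  [32,[0,0,0],0],
  [30,[0,0,0],0],
  [28,[0,0,0],0],
  [24,[0,0,0],0],
  [24,[0,0,0],0],
], grip_n=25)

```text
time_s: 3.15
tcp_pos: [504.4, -185.0, 259.3]
orientation: [0.001, 0.025, 1.0, -0.001]
wrist_force: [0.2, 1.0, 6.9]
finger_gap: 31.0
gripper_force: 25.6
```

```bash
python3 go.py 497 -127 255;python3 - <<'E'
from workcell import env, viewer, status
import cv2,numpy as np
from h import *
c=viewer.snapshot('side')[140:250,280:400];d=viewer.snapshot('top')[170:270,310:430]
cv2.imwrite('pics/g.png',np.hstack([cv2.resize(c,(436,400),interpolation=cv2.INTER_CUBIC),cv2.resize(d,(364,400),interpolation=2)])[:,:,::-1])
E
```

```text
t 3.15 tool delta [10.3 57.6  4.2] turn -0.008 [ 504.4 -185.   259.3] q [-0.47  0.39 -0.29  0.88 -0.   -0.42] F [0.2 1.  6.9] tilt [-0.003 -0.002 -1.   ]
```

View pics/g.png

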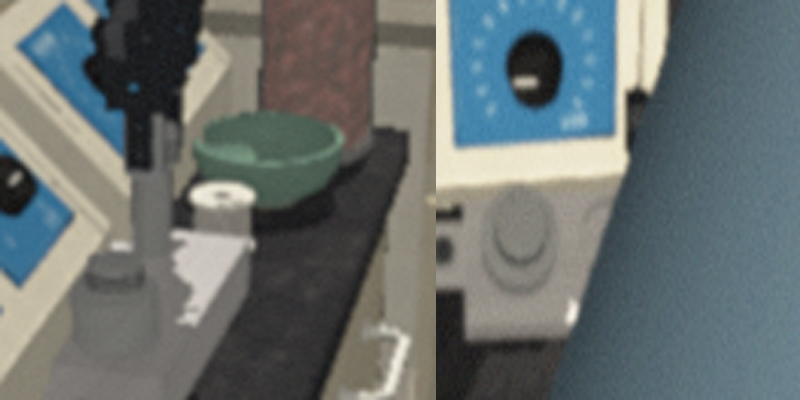

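The side view shows the fingers on the head and the pin upright on the plate. Next I slide it toward the hole.

To row units: 45 mm is 0.0563, 36 mm is 0.045.

Request:
steer_hand([
  [24,[0.0019,0.0113,0],0],
  [24,[0.0038,0.0225,0],0],
  [24,[0.0063,0.0338,0],0],
  [24,[0.0075,0.045,0],0],
  [24,[0.01,0.0563,0],0],
])

```text
time_s: 3.75
tcp_pos: [499.1, -139.8, 259.3]
orientation: [0.002, 0.025, 1.0, -0.002]
wrist_force: [1.0, -3.6, 5.4]
finger_gap: 31.4
gripper_force: 25.0
```

Request:
steer_hand([
  [24,[0,0,0],0],
])

```text
time_s: 3.85
tcp_pos: [498.5, -138.4, 258.9]
orientation: [0.001, 0.024, 1.0, -0.0]
wrist_force: [0.8, 0.5, 5.7]
finger_gap: 30.8
gripper_force: 25.4
```

```bash
python3 go.py 497 -127 255
```

```text
t 3.85 tool delta [ 2.1 11.4  3.8] turn -0.007 [ 498.5 -138.4  258.9] q [-0.39  0.35 -0.35  0.87  0.   -0.35] F [0.8 0.5 5.7] tilt [-0.003 -0.001 -1.   ]
```

Request:
steer_hand([
  [24,[0.0006,0.005,0],0],
  [24,[0.0013,0.01,0],0],
  [24,[0.0019,0.0138,0],0],
  [24,[0.0019,0.0138,0],0],
  [24,[0.0019,0.0138,0],0],
])

```text
time_s: 4.35
tcp_pos: [496.6, -128.0, 257.1]
orientation: [-0.001, 0.025, 1.0, 0.0]
wrist_force: [0.5, 0.5, -3.0]
finger_gap: 31.0
gripper_force: 25.1
```

```bash
python3 go.py 497 -127 255;python3 - <<'E'
from workcell import env, viewer, status
import cv2,numpy as np
s=status.sense();np.savez('w2.npz',p=s['tcp_pos'],q=s['orientation'])
c=viewer.snapshot('side')[140:250,280:400];d=viewer.snapshot('wrist')[100:400,200:500]
cv2.imwrite('pics/g2.png',np.hstack([cv2.resize(c,(400,400),interpolation=cv2.INTER_CUBIC),cv2.resize(d,(400,400),interpolation=2)])[:,:,::-1])
E
```

```text
t 4.35 tool delta [-0.4  1.   2.1] turn -0.008 [ 496.6 -128.   257.1] q [-0.38  0.35 -0.36  0.86 -0.   -0.33] F [ 0.5  0.5 -3. ] tilt [ 0.001  0.    -1.   ]
```

View pics/g2.png

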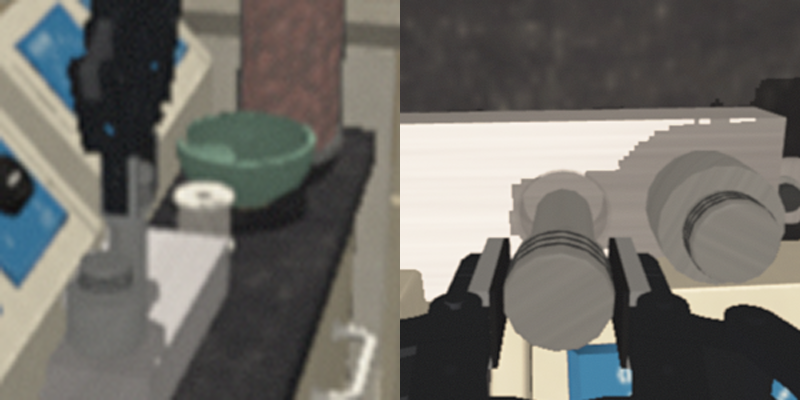

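The force went from +6 to −3 N (the pin's weight) and the tool sank 2 mm. In the wrist crop the shank (mid-column 565) is centred on the hole (mid-column 563). I'll lower a little to confirm that it goes in, then let go.

To row units: 6 mm is 0.0075, 4 mm is 0.005.

Request:
steer_hand([
  [24,[0,0,0.0025],0],
  [24,[0,0,0.005],0],
  [24,[0,0,0.0075],0],
  [24,[0,0,0.0075],0],
])

```text
time_s: 4.85
tcp_pos: [496.7, -128.2, 251.3]
orientation: [-0.0, 0.025, 1.0, 0.0]
wrist_force: [-0.2, 0.1, -2.2]
finger_gap: 31.2
gripper_force: 25.1
```

```bash
python3 go.py 497 -127 255
```

```text
t 4.85 tool delta [-0.2  1.2 -3.7] turn -0.008 [ 496.7 -128.2  251.3] q [-0.38  0.36 -0.37  0.85 -0.   -0.33] F [-0.2  0.1 -2.2] tilt [ 0.001  0.    -1.   ]
```

Request:
steer_hand([
  [34,[0,0,0],0],
  [37,[0,0,0],0],
  [42,[0,0,0],0],
  [42,[0,0,0],0],
  [42,[0,0,0],0],
])

```text
time_s: 5.35
tcp_pos: [497.1, -128.3, 251.9]
orientation: [0.0, 0.025, 1.0, -0.0]
wrist_force: [0.3, 1.1, 0.1]
finger_gap: 42.1
gripper_force: 0.0
```

```bash
python3 go.py 497 -127 255; python3 - <<'E'
from workcell import env, viewer, status
import cv2,numpy as np
c=viewer.snapshot('side')[140:250,280:400];d=viewer.snapshot('wrist')[100:400,200:500]
cv2.imwrite('pics/g3.png',np.hstack([cv2.resize(c,(400,400),interpolation=cv2.INTER_CUBIC),cv2.resize(d,(400,400),interpolation=2)])[:,:,::-1])
E
```

```text
t 5.35 tool delta [ 0.1  1.3 -3.1] turn -0.008 [ 497.1 -128.3  251.9] q [-0.38  0.36 -0.37  0.85 -0.   -0.33] F [0.3 1.1 0.1] tilt [-0.001 -0.    -1.   ]
```

View pics/g3.png

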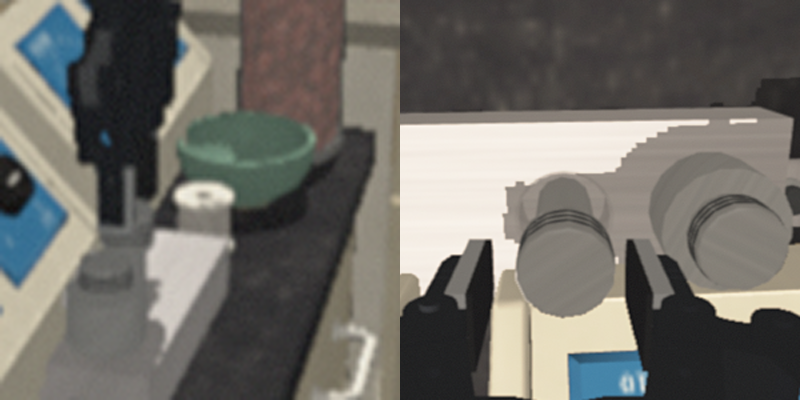

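The pin has dropped: its head is smaller and lower, it stands upright in the hole, and the fingers are clear of it. Retreat upward.

To row units: -110 mm is -0.1375, -100 mm is -0.125.

Request:
steer_hand([
  [42,[0,0,-0.025],0],
  [42,[0,0,-0.075],0],
  [42,[0,0,-0.125],0],
  [42,[0,0,-0.1375],0],
  [42,[0,0,-0.1375],0],
])

```text
time_s: 5.95
tcp_pos: [497.8, -128.6, 363.7]
orientation: [0.002, 0.025, 1.0, -0.001]
wrist_force: [-0.7, -0.2, -0.5]
finger_gap: 41.9
gripper_force: 0.0
```

Request:
steer_hand([
  [42,[0,0,0],0],
  [42,[0,0,0],0],
])

```text
time_s: 6.15
tcp_pos: [496.2, -128.0, 359.8]
orientation: [-0.002, 0.025, 1.0, 0.001]
wrist_force: [0.4, 0.1, -0.6]
finger_gap: 42.1
gripper_force: 0.0
```

```bash
python3 - <<'E'
from w import *
s=status.sense();im=viewer.snapshot('wrist')
cv2.imwrite('pics/w4.png',im[:,:,::-1])
f=frame(s['tcp_pos'],s['orientation'])
print('expected head top seated z85',proj(f,[497,-127,85]),'if unseated z109',proj(f,[497,-127,109]),'stout',proj(f,[493.2,-71,80]))
for z in(85,109): print('head dia px',361*32/(f[2,3]-z))
E
```

```text
expected head top seated z85 [320.6 235.6] if unseated z109 [320.8 245.8] stout [398.7 224.7]
head dia px 47.24014917190733
head dia px 52.38105387902704
```

View pics/w4.png

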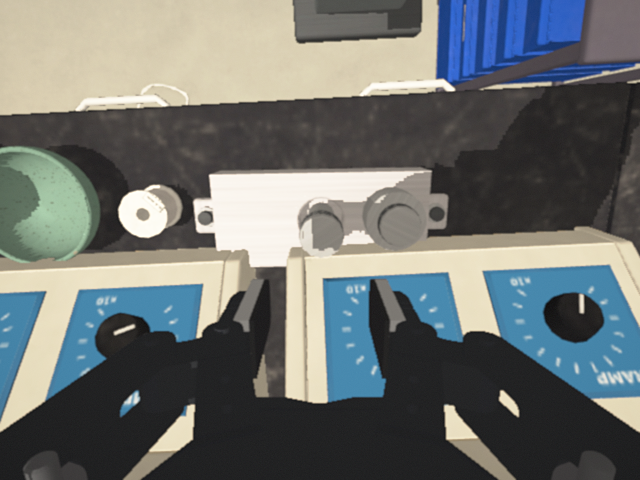

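The head is at (321,234) and about 46 px wide, which matches the seated prediction (320.6,235.6; 47 px). The stout pin is at (399,224), so it has not moved. Handing in.

```bash
python3 -c "
from workcell import env, viewer, status
print(env.hand_in())"
```

```text
the job is handed in; nothing more can be done
None
```

The tall pin is in the blind hole, upright and let go, and the stout pin is still where it stood. I handed the job in after about 6 s of robot time; the hand-in returned no verdict, so this rests on the last wrist picture.

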